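# Tip the catch-all bin into the drawer

## Robot

A 6-joint arm with a two-finger parallel gripper is mounted at the origin on the work surface. World frame = base frame: x ahead of the robot, y to its left, z up, the work surface at z = 0. Lengths are in mm, angles in degrees, forces in N, time in s.
With the tool pointing down it reaches from about 425 to 950 mm from the base axis. Payload 14.7 kg.
Tool frame: the origin (TCP) lies at the very end of the fingers, on their centre line; the grasp point (between the pads) lies 19 mm behind it; z points along the fingers, x is the direction in which the jaws open and shut, and the axes are right-handed (so a half turn about z gives the same grasp; the last joint's range is limited). The gripper opens to 85 mm and grips with 20 to 120 N. Pads are 22 mm wide; open, the fingers measure 114 mm over their backs; the gripper's body (76 mm by 85 mm) begins 54 mm behind the grasp point. The pads swing forward as they close: fully open they stand 13 mm farther back than shut.
Start: joints at [-67.529, 27.513, 91.461, -0, 61.026, -2.67], TCP at [276.169, -588.407, 231.297] pointing down, gripper open.
Joint ranges: [-157.49, 157.49], [-46.99, 117.5], [13.45, 153.17], [-89.5, 269.5], [5.16, 153.95], [-167.48, 167.48]. Speed limits (degrees/s): [108.29, 108.29, 136.94, 172.46, 172.46, 172.46].

## Interface

Orientations are given as [roll, pitch, yaw] about the fixed x, y, z axes, in that order (R = Rz(yaw) Ry(pitch) Rx(roll)).
In Python, from station import env, eyes, nets gives the robot as it stands. The module is installed in compiled form; this text tells all that it offers.
- The arm moves only by the shell command python3 -m inch 'ROWS' [OPENING] [FORCE]. ROWS is text: rows parted by semicolons, each of 4 numbers parted by spaces: the shift along the tool's x, y, z as a fraction of full scale, then the turn about the tool's z as a fraction of full scale. In form: dx dy dz turn; .... A call has 1 to 8 rows; each row is the pose to reach, as a shift and turn from the pose commanded when the call began, along the tool's axes at that moment, turning the shorter way round; what a row does not reach only later rows make up. Full scale, the value 1, is 120 mm for a shift and 180 degrees for a turn. A row lasts 1/10 s, in which the tool goes at most 50 mm and 8.59 degrees, less where a joint would pass 70% of its speed; a pose out of reach is approached as far as the arm can. A call with a number of a shift or a turn outside -1 to 1 is refused whole. A call with a gripper value outside its range is refused whole. OPENING is the opening in per cent of the stroke, from 0 (shut) to 100 (fully open), set as the call begins (- or left out, the last holds). The fingers move at their own pace and stop on an object; FORCE is the grip in N (left out, the last holds). Time passes only in rows, so rows that repeat a pose let the fingers close. It gives the time, the measured TCP pose, the force and the opening at its end, in the units of the state.
- env.observe(): the state, without advancing time (a new reading comes with each control period).
- eyes.grab_frame(name): name is "scene" or "side" or "wrist"; returns a dict with "image" (384x512x3 uint8, red, green, blue), "fx", "fy", "cx", "cy" (pixels), "pose" (4x4, takes a point from camera to world coordinates); the wrist camera has in their place "T_tool_cam" (4x4, takes a point from camera to tool coordinates, whose origin is the TCP and whose axes are the tool frame's). Camera axes: x right, y down, z forward; pixel columns grow to the right and rows downward; lengths in mm; the calibration is good to about 2 mm. A picture is of the moment at which its call begins: read the wrist's pose just before it. There is no depth.
- env.finish_job(): hands the job in, once; it reports no verdict.
Trained networks look in a picture, given as the dict that the camera call returned (one of the last four; its "shot" number tells which), for a name from the list of things; names that differ only in an ending like _2 or _b are one class to them, and where a whole thing is asked for, a point or a joint stands for the part that bears it (a point fixed in the world has none). Each returns a list of dicts, best first, with "score" (0 to 1); they miss things now and then, are a little off and sometimes report something else, mostly with a low value. They report only what shows in the picture. A call takes as long as a camera call.
- nets.find_in(picture, label): "point" ([column, row] in pixels, amid what is visible of it).
The state is a dict: "clock": time; "joint_pos": joint angles; "qvel": joint speeds; "tau": joint torques, N m; "tcp_pos": TCP position; "tool_rot": TCP orientation; "force": force on the tool from outside, world axes, zero at the start; "wrist_torque": the same for the moment, N m; "finger_gap": finger opening in mm.
Only numpy, scipy, OpenCV 4.12 (cv2) and the standard library are available. Lean on these libraries where they do the work, as an engineer would, in place of code of your own. Each camera call takes 0.05 s, during which the arm holds its last target. There are 200 camera calls.

## Task

Pull the upper drawer of the blue unit fully open by its handle, then tip the white bin beside it right over so that the torch and the nail clipper drop into that drawer, and ease the bin back upright without letting it slam. Leave the drawer open with both things in it, the lower drawer shut, and everything else on the ledge undisturbed.

Things in the scene. Friction and masses are not known exactly. Their poses are not given: they have to be found in the camera images.
- unit: fixed two-tier drawer unit in translucent blue plastic, 210 mm deep, 220 mm wide, 136 mm high; two drawers of like shape, one above the other, with their handles towards the robot. Origin on the ledge under its middle. x points into the unit, away from the robot (drawers open along -x), y left, z up.
- upper_drawer (a joint): slide of the upper drawer, m: 0 = shut, grows as it is pulled out towards the robot, 0.18 = at its stop. It may start up to 0.03 ajar. About 2 N of friction holds it where it is left.
- drawer_grip (a point): middle of the upper drawer's handle, moves with the drawer: a level white round bar 12 mm thick, 120 mm long along y, its axis 48 mm out from the drawer's front and 28 mm below the unit's top. Axes as unit. A stem 52 mm either side of the middle carries it. The lower drawer's like handle is 66 mm straight below when both are shut.
- drawer_floor (a point): middle of the upper drawer's inner floor, 76 mm above the ledge; moves with the drawer. Axes as unit. Inside, the drawer measures 190 mm along x and 198 mm along y; its walls stand 42 mm above this floor.
- lower_drawer (a joint): slide of the lower drawer, m: 0 = shut, where it starts. Leave it shut.
- stand: fixed white metal stand of the tipping bin, just left of where the drawers slide out. The bin on it is an open skip of white sheet metal, 137 mm along x: flat floor from the hinge to y 90 mm, rear wall there 75 mm high, pouring wall leaning from the hinge over the drawer to y -46 mm, 66 mm up. Origin on the ledge under the hinge; axes as unit.
- bin (a joint): hinge of the bin, rad: 0 = upright on its rest (start), 1.9 = tipped to its stop, mouth over the pulled-out drawer. It turns easily. Over-centre by its weight: let go below about 0.75 it falls back upright, beyond about 1.0 it falls over to the stop and stays. Let go short of balance it slams upright at some 6 rad/s; its bar must be kept in hand to ease it down.
- bin_hinge (a point): middle of the bin's hinge axis, fixed, 155 mm above the ledge. x runs along the hinge axis (parallel to the drawer's slide, away from the robot), y points left, away from the drawer, z up. As the joint grows the bin turns about +x: its top goes towards -y, over the drawer.
- bin_grip (a point): middle of the bin's handle, moves and turns with it: a level round steel bar 12 mm thick, 104 mm long along x, above and behind the rear wall. Bin upright, it lies 118 mm in +y and 108 mm in z from bin_hinge, so it swings on an arc of 160 mm radius. A stem 45 mm either side of the middle carries it. 20 mm below the bar is free for fingertips at every tilt.
- torch_mid (a point): centre of the yellow plastic torch, 105 mm long (x), 38 mm wide, 32 mm high, about 0.11 kg, lying lengthwise (along the hinge axis) on the bin's floor at the start
- clipper_mid (a point): centre of the steel nail clipper, 80 x 15 x 11 mm, about 0.05 kg, lying lengthwise on the bin's floor beside the torch, next to the rear wall at the start
- ring_dish: white ceramic ring dish, 90 mm across, 25 mm high, on the ledge in front of the bin's stand; origin under its centre. Leave alone.
- polish_tin: round dark metal polish tin, 76 mm across, 30 mm high, on the ledge at the right, towards the robot; origin under its centre. Leave alone.
- shoe_brush: wooden shoe brush, 150 x 48 x 36 mm, on the ledge to the right of where the drawer slides out; origin under its centre. Leave alone.
- glasses_case: black spectacles case, 155 x 62 x 40 mm, on the ledge left of the bin's stand; origin under its centre. Leave alone.
- wax_jar: amber glass jar with a steel cap, 66 mm across, 75 mm high, on the ledge between the drawer unit's left side and the bin's stand; origin under its centre. Leave alone.
- torch: the same torch; origin under its centre (16 mm below it)
- clipper: the same clipper; origin under its centre (5.5 mm below it)

How it is judged:
By the outcome, as a careful person would: the job done as asked, in the order asked, and still so for the second after the job is handed in, with the robot touching nothing.
It also fails if it takes over 64 s, if anything falls off the work surface, if the arm or the gripper's body presses on something with over 40 N, if the wrist force passes 120 N, or if a joint passes its speed limit or range.

## Working session

There is one attempt and no reset: what is moved stays moved. The work goes in short steps, Python scripts to look and compute and a shell command to move; the robot and the scene stay as the last step left them, time stands still between calls to the robot, and variables do not carry over. Pictures are saved under pics/ and viewed, about 8 in all and at most 12, crops included, and the job is handed in when it is done.

```bash
mkdir -p pics
cat > h.py <<'E'
import numpy as np, cv2
from scipy.spatial.transform import Rotation as R
from station import env, eyes, nets
def P(f):
    K=np.array([[f['fx'],0,f['cx']],[0,f['fy'],f['cy']],[0,0,1.]]); return K,np.array(f['pose'])
def ray(f,uv):
    K,T=P(f); d=np.linalg.inv(K)@[uv[0],uv[1],1]; d=T[:3,:3]@d; return T[:3,3],d/np.linalg.norm(d)
def atz(f,uv,z):
    o,d=ray(f,uv); return o+d*(z-o[2])/d[2]
def proj(f,p):
    K,T=P(f); c=T[:3,:3].T@(np.array(p)-T[:3,3]); u=K@c; return u[:2]/u[2]
def tri(fs,uvs):
    A=np.zeros((3,3));b=np.zeros(3)
    for f,uv in zip(fs,uvs):
        o,d=ray(f,uv); M=np.eye(3)-np.outer(d,d); A+=M;b+=M@o
    return np.linalg.solve(A,b)
def save(f,n,s=1.5): cv2.imwrite('pics/'+n,cv2.resize(f['image'][:,:,::-1],None,fx=s,fy=s,interpolation=cv2.INTER_CUBIC))
E
python3 - <<'E'
from h import *
np.set_printoptions(precision=1,suppress=True)
print(env.observe())
a=eyes.grab_frame('scene');b=eyes.grab_frame('side')
save(a,'a.png');save(b,'b.png')
for f in(a,b): print(f['fx'],f['pose'])
for n in ['unit','drawer_grip','stand','bin','bin_grip','bin_hinge','torch','clipper','ring_dish','polish_tin','shoe_brush','glasses_case','wax_jar','drawer_floor']:
    o=[]
    for f in (a,b):
        try:
            r=nets.find_in(f,n); o.append([(np.round(q['point'],1),round(q['score'],2)) for q in r[:2]])
        except Exception as e:o.append(str(e)[:80])
    print(n,o)
E
```

```text
{'clock': 0.0, 'joint_pos': array([-67.5,  27.5,  91.5,  -0. ,  61. ,  -2.7]), 'qvel': array([ 0.1,  0.1,  0.1,  0.1, -0.1,  0. ]), 'tau': array([  0. , -95.1, -43. ,   0. ,   0. ,   0. ]), 'tcp_pos': array([ 276. , -588. ,  230.7]), 'tool_rot': array([-180. ,    0.1,  -64.9]), 'force': array([-0.4, -0.1,  0.2]), 'wrist_torque': array([-0., -0.,  0.]), 'finger_gap': 85.46894855189909}
393.3415534172439 [[   0.6    0.6   -0.5 1085.9]
 [   0.8   -0.5    0.4 -399. ]
 [  -0.    -0.6   -0.8 1038.8]
 [   0.     0.     0.     1. ]]
480.43948087741353 [[ -0.9   0.2  -0.4 979.9]
 [  0.4   0.5  -0.7 712. ]
 [  0.   -0.8  -0.6 743.6]
 [  0.    0.    0.    1. ]]
unit [[(array([287. , 251.5]), 0.6)], [(array([172.2, 242.8]), 0.75), (array([297.1, 215.9]), 0.17)]]
drawer_grip [[(array([251.7, 221.4]), 0.76), (array([153. , 248.8]), 0.6)], [(array([229.7, 197.4]), 0.66)]]
stand [[(array([262.5, 170.1]), 0.68)], [(array([296.1, 213.8]), 0.96), (array([301.2, 185.3]), 0.35)]]
bin [[(array([265.7, 145.4]), 0.93)], [(array([300.2, 190.1]), 0.63), (array([296.3, 212.4]), 0.36)]]
bin_grip [[(array([267.5, 143.8]), 0.67)], [(array([301.6, 183.2]), 0.76)]]
bin_hinge [[(array([262.2, 163.3]), 0.98)], [(array([294.3, 211.4]), 0.56)]]
torch [[(array([154.4, 249.9]), 0.71), (array([262.6, 158. ]), 0.58)], [(array([304.7, 190. ]), 0.63)]]
clipper [[(array([267.7, 151. ]), 0.52), (array([284.2, 252.6]), 0.33)], []]
ring_dish [[], [(array([371.5, 240.3]), 0.58)]]
polish_tin [[(array([153.8, 250.6]), 0.8)], [(array([233.4, 168.1]), 0.57), (array([302.8, 189.2]), 0.17)]]
shoe_brush [[(array([192.2, 277.8]), 0.86)], [(array([208.9, 178.8]), 0.55)]]
glasses_case [[(array([299.3, 160. ]), 0.66)], [(array([351.7, 294.9]), 0.82)]]
wax_jar [[(array([309.7, 198.7]), 0.92), (array([263.2, 157.5]), 0.39)], [(array([247.8, 289.6]), 0.8), (array([297.4, 212.6]), 0.7)]]
drawer_floor [[(array([241.5, 229.3]), 0.24)], [(array([228.6, 197.1]), 0.76)]]
```

Run:
```python
import cv2
for n,(c0,c1,r0,r1) in {'a':(130,370,100,280),'b':(120,420,130,355)}.items():
    im=cv2.imread(f'pics/{n}.png'); im=im[int(r0*1.5):int(r1*1.5),int(c0*1.5):int(c1*1.5)]
    s=800/im.shape[1]; print(n,s*1.5,c0,r0); cv2.imwrite(f'pics/{n}c.png',cv2.resize(im,None,fx=s,fy=s,interpolation=cv2.INTER_CUBIC))
```

```text
a 3.3333333333333335 130 100
b 2.6666666666666665 120 130
```

View pics/ac.png

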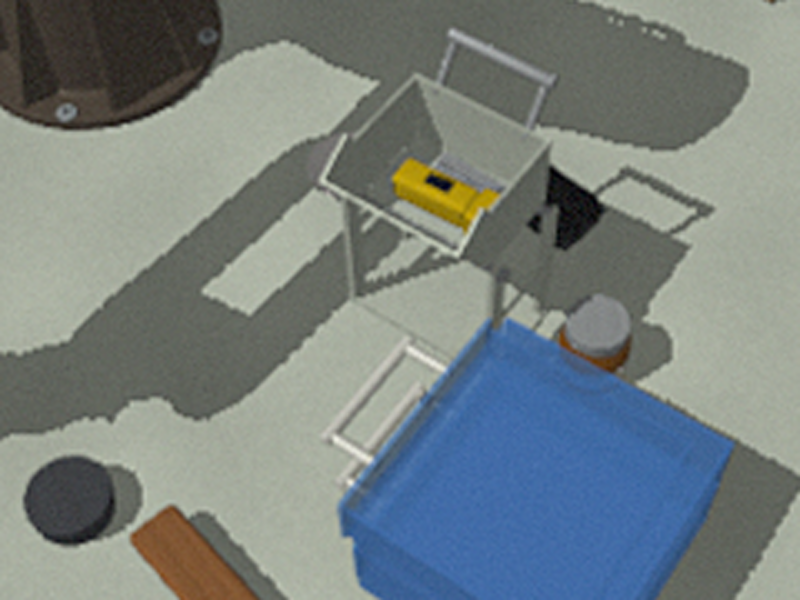

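View pics/bc.png

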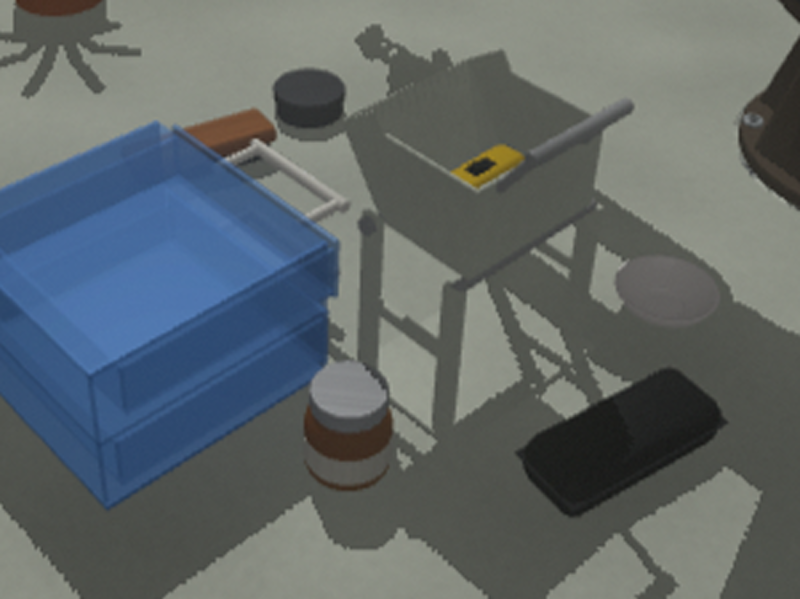

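Viewed 2 pictures. The scene crop shows the upper handle bar from (408,343) to (328,435) and the bin bar from (452,33) to (553,80). The torch and clipper lie in the upright bin. In the side crop the upper handle bar runs (258,143)–(346,205) and the bin bar (630,104)–(503,184). Next I'll fit the geometry to these points.

```bash
cat > fit.py <<'E'
from h import *
from scipy.optimize import least_squares
np.set_printoptions(precision=1,suppress=True)
A=lambda u,v:(130+u/3.3333,100+v/3.3333); B=lambda u,v:(120+u/2.6667,130+v/2.6667)
a=eyes.grab_frame('scene');b=eyes.grab_frame('side')
# unit: (frame,px,local,moves with drawer)
U=[(a,A(500,322),(-105,110,136),0),(a,A(342,495),(-105,-110,136),0),(a,A(733,443),(105,110,136),0),
(b,B(158,123),(-105,-110,136),0),(b,B(337,240),(-105,110,136),0),(b,B(92,375),(105,110,136),0),
(a,A(408,343),(-153,60,108),1),(a,A(328,435),(-153,-60,108),1),(b,B(258,143),(-153,-60,108),1),(b,B(346,205),(-153,60,108),1)]
S=[(a,A(452,33),(-52,118,263)),(a,A(553,80),(52,118,263)),(b,B(630,104),(-52,118,263)),(b,B(503,184),(52,118,263)),
(a,A(322,181),(-68.5,-46,221)),(a,A(458,252),(68.5,-46,221)),(a,A(417,75),(-68.5,90,230)),(a,A(550,147),(68.5,90,230))]
def T(x,y,yaw,p): c,s=np.cos(yaw),np.sin(yaw); return np.array([x+c*p[0]-s*p[1],y+s*p[0]+c*p[1],p[2]])
def res(v):
    r=[proj(f,T(v[0]*100,v[1]*100,v[2],np.array(p)-[m*v[3]*100,0,0]))-np.array(q) for f,q,p,m in U]
    r+=[proj(f,T(v[4]*100,v[5]*100,v[2],p))-np.array(q) for f,q,p in S]
    return np.concatenate(r)
s=least_squares(res,[7,-1,0,0,5,1.5],loss='soft_l1',f_scale=1.5); v=s.x
print(v, 'yaw deg',np.degrees(v[2])); print(res(v).reshape(-1,2))
print('grip',T(v[0]*100,v[1]*100,v[2],(-153-100*v[3],0,108)),'tri ends',tri([a,b],[A(408,343),B(346,205)]),tri([a,b],[A(328,435),B(258,143)]))
print('bingrip',T(v[4]*100,v[5]*100,v[2],(0,118,263)),'tri ends',tri([a,b],[A(452,33),B(630,104)]),tri([a,b],[A(553,80),B(503,184)]))
for n,z in [('polish_tin',15),('shoe_brush',18),('wax_jar',40),('ring_dish',12),('glasses_case',20)]:
    print(n,[atz(f,q['point'],z) for f in(a,b) for q in nets.find_in(f,n)[:1]])
E
python3 fit.py
```

```text
[ 7.7 -0.4  0.3  0.1  5.4  0.3] yaw deg 15.4267801818241
[[ 1.2 -2.1]
 [ 0.6  4.9]
 [-1.  -0.1]
 [ 1.3 -1.2]
 [-2.1  1. ]
 [ 0.4 -0.8]
 [ 0.2 -1.4]
 [-1.8  1.5]
 [-0.7  0.8]
 [ 0.8  1.4]
 [-0.2  0.4]
 [ 1.   1.6]
 [-1.   1.3]
 [ 9.5 -7.8]
 [-0.6 -0.2]
 [ 0.1  1.5]
 [-0.1 -0.3]
 [ 0.7 -1.4]]
grip [611.8 -84.  108. ] tri ends [597.7 -29.5 108.9] [ 628.9 -136.7  113.2]
bingrip [511.1 146.1 263. ] tri ends [460.5 132.8 265.2] [567.7 159.  258.2]
polish_tin [array([ 499.1, -317.9,   15. ]), array([ 491. , -336.1,   15. ])]
shoe_brush [array([ 634.4, -271.2,   18. ]), array([ 588.5, -292.3,   18. ])]
wax_jar [array([661.8, 132.1,  40. ]), array([671.2, 124.7,  40. ])]
ring_dish [array([320.4,  93.3,  12. ]), array([341.8,  85.1,  12. ])]
glasses_case [array([532.8, 233.8,  20. ]), array([490.8, 212.2,  20. ])]
```

```bash
python3 -m inch '-.2 -.34 0 0;-.5 -.86 0 0;-.5 -.86 0 0' 47 40; python3 -m inch '-.25 -.43 0 0;-.5 -.86 0 0;-.5 -.86 0 0'; python3 -m inch '-.25 -.43 0 0;-.5 -.86 0 0;-.5 -.86 0 0';python3 -m inch '-.25 -.43 0 0;-.5 -.86 0 0;-.5 -.86 0 0'
```

```text
clock: 2.4
tcp_pos: [345.5, -487.2, 231.2]
tool_rot: [-180.0, 0.1, -64.8]
force: [-1.0, 0.3, 0.2]
finger_gap: 43.9
clock: 2.7
tcp_pos: [413.7, -388.8, 231.4]
tool_rot: [-180.0, 0.0, -64.8]
force: [-0.0, -0.1, 0.5]
finger_gap: 40.2
clock: 3.0
tcp_pos: [481.7, -290.7, 231.4]
tool_rot: [-180.0, 0.0, -64.7]
force: [0.6, 0.1, 0.7]
finger_gap: 40.2
clock: 3.3
tcp_pos: [549.8, -192.6, 231.4]
tool_rot: [-179.9, 0.0, -64.7]
force: [-0.2, -0.8, -0.6]
finger_gap: 40.3
```

```bash
cat > to.py <<'E'
import sys
from h import *
# to.py x y z yaw -> fractions from the measured pose
x,y,z,w=map(float,sys.argv[1:5]); s=env.observe(); r=np.array(s['tool_rot'],float)
Rm=R.from_euler('xyz',r,degrees=True).as_matrix()
d=Rm.T@(np.array([x,y,z])-s['tcp_pos']); t=-((w-r[2]+180)%360-180)
print('frac',np.round(d/120,3),'turn',round(t/180,3),'mm',np.round(d,1),'pos',np.round(s['tcp_pos'],1),np.round(r,1),'F',np.round(s['force'],1),'gap',round(s['finger_gap'],1),'t',s['clock'],'J',np.round(s['joint_pos']))
E
python3 to.py 616 -98 180 15.4
```

```text
frac [-0.477 -0.835  0.43 ] turn -0.445 mm [ -57.3 -100.2   51.5] pos [ 549.8 -192.6  231.4] [-179.9    0.   -64.7] F [-0.2 -0.8 -0.6] gap 40.3 t 3.3 J [-22.  22. 101.   0.  57.  42.]
```

```bash
python3 -m inch '-.25 -.43 0 -.05;-.47 -.81 0 -.1;-.477 -.835 0 -.2;-.477 -.835 0 -.25;-.477 -.835 0 -.3;-.477 -.835 0 -.35;-.477 -.835 0 -.4;-.477 -.835 0 -.4'; python3 -m inch '0 0 0 -.045;0 0 0 -.045;0 0 0 -.045'
python3 - <<'E'
from h import *
np.set_printoptions(precision=1,suppress=True)
s=env.observe(); f=eyes.grab_frame('wrist'); save(f,'w1.png')
print(s['tcp_pos'],s['tool_rot'],f['T_tool_cam'],f['fx'])
M=np.eye(4);M[:3,:3]=R.from_euler('xyz',s['tool_rot'],degrees=True).as_matrix();M[:3,3]=s['tcp_pos'];f['pose']=M@np.array(f['T_tool_cam'])
for p in [(612,-84,108),(595.9,-26.1,108),(627.8,-141.8,108)]: print(proj(f,p))
print(nets.find_in(f,'drawer_grip'))
E
python3 to.py 616 -98 180 15.4
```

```text
clock: 4.1
tcp_pos: [614.3, -101.3, 231.3]
tool_rot: [180.0, 0.0, 4.3]
force: [0.1, -0.2, 0.3]
finger_gap: 40.2
clock: 4.4
tcp_pos: [614.3, -101.4, 231.3]
tool_rot: [-180.0, -0.0, 11.7]
force: [-0.2, -0.2, 0.2]
finger_gap: 40.1
[ 614.3 -101.4  231.3] [-180.    -0.    11.7] [[   1.     0.     0.     0.3]
 [  -0.     0.9    0.3  -82.6]
 [  -0.    -0.3    0.9 -143.7]
 [   0.     0.     0.     1. ]] 309.08320192860504
[258.4 170.2]
[253.6  99.2]
[262.2 231.7]
[{'point': [319.8, 148.7], 'score': 0.76}]
frac [ 0.02  -0.024  0.428] turn -0.02 mm [ 2.4 -2.9 51.3] pos [ 614.3 -101.4  231.3] [-180.    -0.    11.8] F [1.  0.4 0.1] gap 40.0 t 4.5 J [-12.  25.  95.   0.  59. -24.]
```

View pics/w1.png

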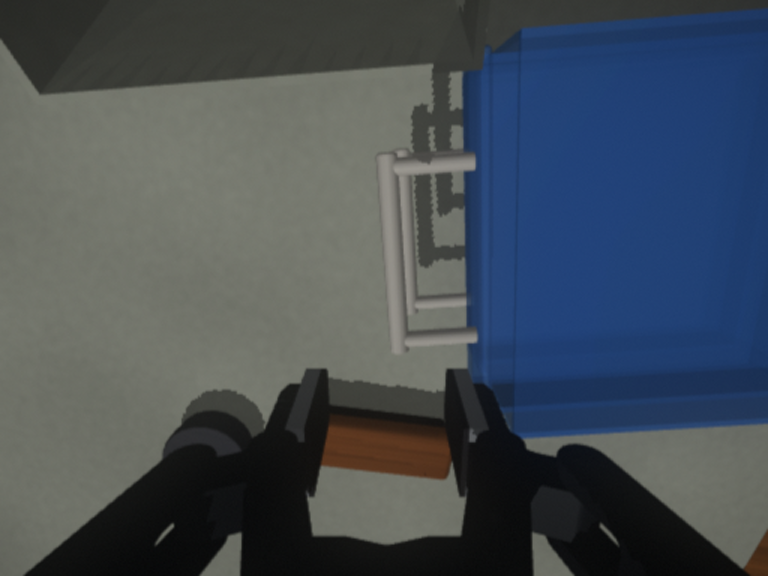

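Picture 3: the upper handle bar runs from (386,155) to (399,350) at x1.5, about 3 mm further from the robot than my fit. The yaw of 15.4° agrees. Descending onto it.

```bash
python3 -m inch '.04 -.015 .1 -.02;.04 -.015 .3 -.02;.04 -.015 .5 -.02;.04 -.015 .6 -.02;.04 -.015 .6 -.02'; python3 to.py 619 -100.5 90 15.4
```

```text
clock: 5.0
tcp_pos: [617.6, -98.4, 157.8]
tool_rot: [-179.9, 0.1, 15.5]
force: [-0.3, 0.6, 0.3]
finger_gap: 40.2
frac [0.008 0.02  0.565] turn 0.001 mm [ 0.9  2.4 67.8] pos [617.6 -98.4 157.8] [-1.799e+02  1.000e-01  1.550e+01] F [-0.3  0.6  0.3] gap 40.2 t 5.0 J [-12.  30.  99.   0.  51. -27.]
```

```bash
python3 -m inch '.008 .02 .2 0;.008 .02 .4 0;.008 .02 .52 0;.008 .02 .57 0;.008 .02 .57 0'; python3 -m inch '0 0 0 0;0 0 0 0;0 0 0 0;0 0 0 0;0 0 0 0' 0 40
```

```text
clock: 5.5
tcp_pos: [620.2, -100.6, 90.9]
tool_rot: [-180.0, 0.0, 15.6]
force: [0.5, -0.5, 0.6]
finger_gap: 40.3
clock: 6.0
tcp_pos: [620.8, -100.8, 92.0]
tool_rot: [180.0, -0.1, 15.6]
force: [-0.1, -0.3, 6.4]
finger_gap: 10.4
```

```bash
python3 -m inch '-.1 0 0 0;-.25 0 0 0;-.4 0 0 0;-.55 0 0 0;-.7 0 0 0;-.8 0 0 0;-.85 0 0 0;-.85 0 0 0'; python3 to.py 447 -145 92 15.4
```

```text
clock: 6.8
tcp_pos: [522.0, -128.8, 92.0]
tool_rot: [179.9, -0.1, 15.6]
force: [-0.6, -2.7, 7.3]
finger_gap: 10.8
frac [-0.638 -0.038 -0.001] turn 0.001 mm [-76.6  -4.5  -0.1] pos [ 522.  -128.8   92. ] [ 1.799e+02 -1.000e-01  1.560e+01] F [-0.6 -2.7  7.3] gap 10.8 t 6.8 J [-17.  29. 113.  -0.  37. -33.]
```

```bash
python3 -m inch '-.1 0 0 0;-.2 0 0 0;-.3 0 0 0;-.4 0 0 0;-.45 0 0 0;-.5 0 0 0;-.5 0 0 0'; python3 -m inch '-.03 0 0 0;-.06 0 0 0;-.09 0 0 0;-.09 0 0 0;-.09 0 0 0'
```

```text
clock: 7.5
tcp_pos: [464.6, -145.0, 92.0]
tool_rot: [179.9, -0.1, 15.6]
force: [-1.0, -4.3, 8.5]
finger_gap: 10.6
clock: 8.0
tcp_pos: [456.0, -147.6, 92.0]
tool_rot: [179.9, -0.2, 15.6]
force: [9.0, 4.6, 3.6]
finger_gap: 10.4
```

```bash
python3 -m inch '-.02 0 0 0;-.04 0 0 0;-.04 0 0 0;-.04 0 0 0'
```

```text
clock: 8.4
tcp_pos: [455.7, -148.1, 92.3]
tool_rot: [179.7, -0.6, 15.5]
force: [40.9, 34.7, -16.4]
finger_gap: 10.9
```

```bash
python3 -m inch '.03 0 0 0;.037 0 0 0;.037 0 0 0'; python3 -m inch '0 0 0 0;0 0 0 0;0 0 0 0;0 0 0 0' 45;  python3 -m inch '0 0 -.2 0;0 0 -.5 0;0 0 -.8 0;0 0 -1 0;0 0 -1 0'; python3 to.py 430 20 320 -74.6
```

```text
clock: 8.7
tcp_pos: [456.0, -147.7, 92.1]
tool_rot: [179.8, -0.2, 15.6]
force: [10.8, 6.0, 4.5]
finger_gap: 10.3
clock: 9.1
tcp_pos: [453.2, -147.3, 90.9]
tool_rot: [-180.0, 0.0, 15.6]
force: [0.1, -0.3, -0.3]
finger_gap: 38.2
clock: 9.6
tcp_pos: [454.9, -147.9, 213.9]
tool_rot: [179.8, -0.2, 15.6]
force: [-0.1, 0.3, -0.5]
finger_gap: 38.3
frac [ 0.179 -1.401 -0.888] turn 0.501 mm [  21.5 -168.1 -106.5] pos [ 454.9 -147.9  213.9] [179.8  -0.2  15.6] F [-0.1  0.3 -0.5] gap 38.3 t 9.6 J [-22.  15. 115.  -0.  50. -37.]
```

```bash
python3 -m inch '0 0 -.2 -.04;0 0 -.5 -.08;0 0 -.8 -.12;0 0 -1 -.16;0 0 -1 -.2;0 0 -1 -.24;0 0 -1 -.28;0 0 -1 -.32'; python3 -m inch '0 0 0 -.045;0 0 0 -.09;0 0 0 -.13;0 0 0 -.17;0 0 0 -.19'; python3 to.py 513 146 330 105.4
```

```text
clock: 10.4
tcp_pos: [453.0, -147.2, 330.1]
tool_rot: [-179.9, -0.0, 73.5]
force: [-0.3, -0.3, -0.4]
finger_gap: 38.6
clock: 10.9
tcp_pos: [453.0, -147.2, 330.0]
tool_rot: [-179.9, -0.0, 107.7]
force: [-0.3, -0.4, -0.7]
finger_gap: 38.3
frac [2.176 1.218 0.   ] turn 0.013 mm [261.1 146.2   0. ] pos [ 453.  -147.2  330. ] [-179.9   -0.   107.7] F [-0.3 -0.4 -0.7] gap 38.3 t 10.9 J [ -22.    8.  106.   -0.   67. -129.]
```

```bash
python3 -m inch '.3 .17 0 0;.65 .37 0 0;.73 .41 0 0'; python3 -m inch '.35 .2 0 0;.7 .4 0 0;.73 .41 0 0';python3 -m inch '.35 .2 0 0;.55 .3 0 .013;.6 .35 0 .013;.6 .35 0 .013'
python3 - <<'E'
from h import *
np.set_printoptions(precision=1,suppress=True)
s=env.observe(); f=eyes.grab_frame('wrist'); save(f,'w2.png')
print(s['tcp_pos'],s['tool_rot'])
M=np.eye(4);M[:3,:3]=R.from_euler('xyz',s['tool_rot'],degrees=True).as_matrix();M[:3,3]=s['tcp_pos'];f['pose']=M@np.array(f['T_tool_cam'])
c=np.array([513,146,263]);u=np.array([.964,.266,0])
for p in [c,c-52*u,c+52*u]: print(proj(f,p))
np.save('w2pose.npy',f['pose'])
a=eyes.grab_frame('scene'); save(a,'a2.png')
E
```

```text
clock: 11.2
tcp_pos: [474.3, -45.7, 330.1]
tool_rot: [-180.0, -0.1, 107.5]
force: [-0.1, -0.5, 0.0]
finger_gap: 38.4
clock: 11.5
tcp_pos: [495.3, 53.4, 330.1]
tool_rot: [-180.0, -0.1, 107.6]
force: [0.5, -0.8, 1.5]
finger_gap: 38.6
clock: 11.9
tcp_pos: [513.6, 130.9, 330.1]
tool_rot: [-179.9, 0.0, 105.2]
force: [-0.6, -0.2, -0.2]
finger_gap: 38.7
[513.6 130.9 330.1] [-179.9    0.   105.2]
[277.3 215.6]
[278.6 144.7]
[276.2 276.8]
```

View pics/w2.png

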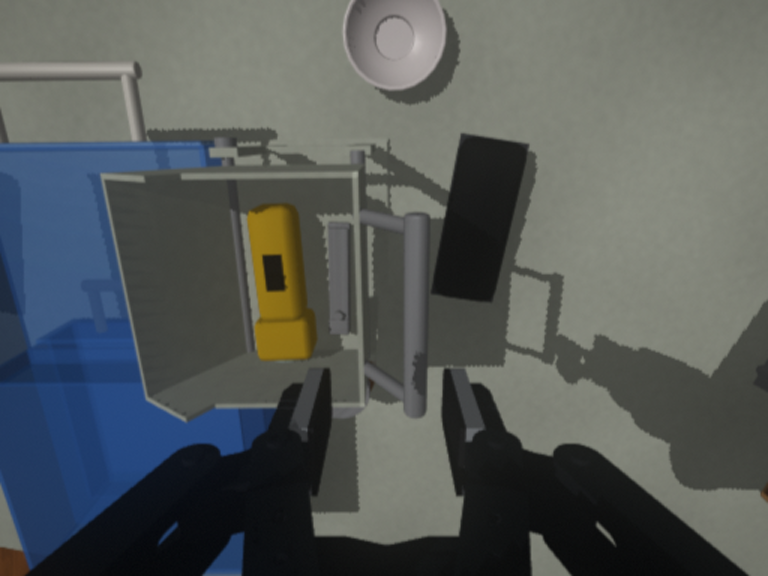

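View pics/a2.png

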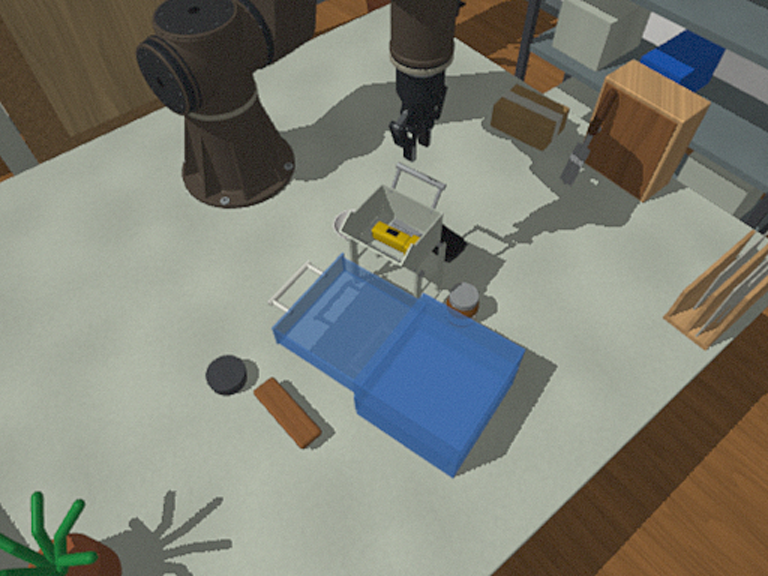

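Pictures 4 and 5: the drawer is out with the lower one shut. The bin bar ends in the wrist view are at (417,215) and (415,412), within 2 mm of the model. Going onto the bar.

```bash
python3 to.py 513 146 247 105.4
```

```text
frac [0.133 0.035 0.695] turn -0.002 mm [15.9  4.2 83.4] pos [513.2 129.6 330.4] [-179.9    0.   105.1] F [-0.2 -0.  -0.5] gap 38.5 t 12.0 J [ 11.  12. 100.  -0.  68. -94.]
```

```bash
python3 -m inch '.128 .035 0 0;.128 .035 .2 0;.128 .035 .4 0;.128 .035 .55 0;.128 .035 .65 0;.128 .035 .69 0;.128 .035 .69 0'; python3 -m inch '0 0 0 0;0 0 0 0;0 0 0 0;0 0 0 0;0 0 0 0' 0 25; python3 to.py 513 146 247 105.4
```

```text
clock: 12.7
tcp_pos: [513.5, 146.4, 248.0]
tool_rot: [-180.0, -0.0, 105.0]
force: [-0.1, 0.1, 0.0]
finger_gap: 38.4
clock: 13.2
tcp_pos: [514.2, 146.0, 249.0]
tool_rot: [179.9, 0.1, 105.1]
force: [1.4, -6.2, 2.4]
finger_gap: 10.9
frac [ 0.002 -0.01   0.017] turn -0.002 mm [ 0.3 -1.2  2. ] pos [514.2 146.  249. ] [1.799e+02 1.000e-01 1.051e+02] F [ 1.4 -6.2  2.4] gap 10.9 t 13.2 J [ 13.  17. 105.  -0.  57. -92.]
```

```bash
cat > arc.py <<'E'
import sys,numpy as np
p=[float(x) for x in sys.argv[1:]]  # start phi, then row phis
f=lambda t:160*np.array([np.cos(t+np.arctan2(108,118)),np.sin(t+np.arctan2(108,118))])
print(';'.join('%.2f 0 %.2f 0'%((f(t)-f(p[0]))[0]/120,-(f(t)-f(p[0]))[1]/120) for t in p[1:]), 'end mm',f(p[-1])-f(0))
E
for s in "0 .02 .06 .1 .15 .2 .25 .3 .35" ".35 .4 .45 .5 .55 .6 .65 .7 .75" ".75 .8 .85 .9 .95 1 1.05 1.1 1.15" "1.15 1.2 1.25 1.3 1.35 1.4 1.45 1.5 1.55" "1.55 1.6 1.65 1.7 1.74 1.78 1.81 1.84 1.86"; do python3 arc.py $s; done
```

```text
-0.02 0 -0.02 0;-0.06 0 -0.06 0;-0.09 0 -0.09 0;-0.15 0 -0.14 0;-0.20 0 -0.18 0;-0.25 0 -0.22 0;-0.31 0 -0.25 0;-0.37 0 -0.28 0 end mm [-44.19734306  33.9221457 ]
-0.06 0 -0.03 0;-0.12 0 -0.06 0;-0.18 0 -0.08 0;-0.25 0 -0.10 0;-0.31 0 -0.12 0;-0.38 0 -0.13 0;-0.44 0 -0.14 0;-0.51 0 -0.15 0 end mm [-105.30238269   51.46783571]
-0.07 0 -0.00 0;-0.13 0 -0.00 0;-0.20 0 -0.00 0;-0.27 0 0.01 0;-0.33 0 0.02 0;-0.40 0 0.03 0;-0.46 0 0.04 0;-0.53 0 0.06 0 end mm [-168.41646476   43.83306314]
-0.06 0 0.02 0;-0.12 0 0.05 0;-0.18 0 0.08 0;-0.24 0 0.11 0;-0.30 0 0.14 0;-0.36 0 0.18 0;-0.41 0 0.22 0;-0.46 0 0.26 0 end mm [-223.57526345   12.22319072]
-0.05 0 0.05 0;-0.10 0 0.09 0;-0.14 0 0.14 0;-0.17 0 0.18 0;-0.21 0 0.23 0;-0.23 0 0.26 0;-0.25 0 0.29 0;-0.26 0 0.32 0 end mm [-255.22703341  -25.70683274]
```

```bash
python3 -m inch '-.02 0 -.02 0;-.06 0 -.06 0;-.09 0 -.09 0;-.15 0 -.14 0;-.2 0 -.18 0;-.25 0 -.22 0;-.31 0 -.25 0;-.37 0 -.28 0'; python3 to.py 513 146 247 105.4
```

```text
clock: 14.0
tcp_pos: [525.9, 104.2, 283.3]
tool_rot: [179.8, -0.1, 105.0]
force: [2.8, 6.4, 8.3]
finger_gap: 11.0
frac [ 0.364 -0.014  0.303] turn -0.002 mm [43.7 -1.7 36.3] pos [525.9 104.2 283.3] [ 1.798e+02 -1.000e-01  1.050e+02] F [2.8 6.4 8.3] gap 11.0 t 14.0 J [  8.  15. 103.   0.  62. -97.]
```

```bash
python3 -m inch '-.06 0 -.03 0;-.12 0 -.06 0;-.18 0 -.08 0;-.25 0 -.1 0;-.31 0 -.12 0;-.38 0 -.13 0;-.44 0 -.14 0;-.51 0 -.15 0'; python3 -m inch '-.07 0 0 0;-.13 0 0 0;-.2 0 0 0;-.27 0 .01 0;-.33 0 .02 0;-.4 0 .03 0;-.46 0 .04 0;-.53 0 .06 0'; python3 to.py 513 146 247 105.4
```

```text
clock: 14.8
tcp_pos: [542.2, 44.5, 301.0]
tool_rot: [179.8, -0.0, 105.0]
force: [7.1, 3.0, 2.6]
finger_gap: 10.9
clock: 15.6
tcp_pos: [559.1, -17.0, 293.5]
tool_rot: [179.8, 0.0, 105.0]
force: [10.2, 4.7, -3.6]
finger_gap: 11.1
frac [ 1.411 -0.02   0.387] turn -0.002 mm [169.4  -2.4  46.4] pos [559.1 -17.  293.5] [179.8   0.  105. ] F [10.2  4.7 -3.6] gap 11.1 t 15.6 J [  -5.   17.   99.    0.   64. -110.]
```

```bash
python3 -m inch '-.06 .005 .02 0;-.12 .01 .05 0;-.18 .01 .08 0;-.24 .01 .11 0;-.3 .01 .14 0;-.36 .01 .18 0;-.41 .01 .22 0;-.46 .015 .26 0'; python3 -m inch '-.05 0 .05 0;-.1 0 .09 0;-.14 0 .14 0;-.17 0 .18 0;-.21 0 .23 0;-.23 0 .26 0;-.25 0 .29 0;-.26 0 .32 0'; python3 to.py 513 146 247 105.4
```

```text
clock: 16.4
tcp_pos: [573.8, -70.1, 261.4]
tool_rot: [180.0, -0.0, 105.0]
force: [3.0, 1.3, -0.3]
finger_gap: 10.7
clock: 17.2
tcp_pos: [582.0, -100.6, 222.7]
tool_rot: [180.0, 0.0, 105.1]
force: [4.1, -5.4, 4.0]
finger_gap: 11.1
frac [ 2.134 -0.021 -0.204] turn -0.002 mm [256.   -2.6 -24.5] pos [ 582.  -100.6  222.7] [180.    0.  105.1] F [ 4.1 -5.4  4. ] gap 11.1 t 17.2 J [ -13.   23.  100.   -0.   57. -118.]
```

```bash
python3 -m inch '-.005 0 .02 0;-.01 0 .03 0;-.01 0 .03 0;-.01 0 .03 0;-.01 0 .03 0;-.01 0 .03 0;-.01 0 .03 0;-.01 0 .03 0'
python3 - <<'E'
from h import *
a=eyes.grab_frame('scene');b=eyes.grab_frame('side')
x=cv2.resize(a['image'][100:300,150:400],(400,320),interpolation=cv2.INTER_CUBIC);y=cv2.resize(b['image'][120:320,120:370],(400,320),interpolation=cv2.INTER_CUBIC)
cv2.imwrite('pics/t.png',np.hstack([x,y])[:,:,::-1])
for f in(a,b):
    for n in('torch','clipper'): print(n,nets.find_in(f,n)[:2])
E
```

```text
clock: 18.0
tcp_pos: [582.5, -102.2, 219.6]
tool_rot: [180.0, 0.1, 105.1]
force: [4.0, -7.0, 4.1]
finger_gap: 10.4
torch [{'point': [239.4, 207.5], 'score': 0.65}, {'point': [309.3, 199.8], 'score': 0.38}]
clipper []
torch [{'point': [232.2, 203.3], 'score': 0.45}]
clipper []
```

View pics/t.png

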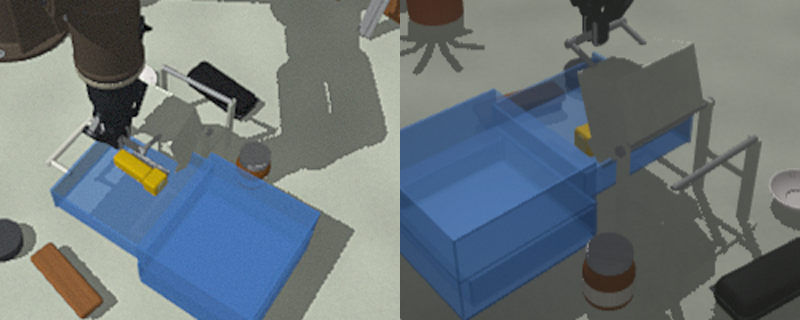

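Picture 6: the bin is at its stop and the torch is in the drawer at (140,170). The clipper is hidden by the bin. I'll ease the bin part-way back and look again.

```bash
for s in "1.88 1.86 1.83 1.79 1.74 1.69 1.64 1.59 1.54" "1.54 1.5 1.45 1.4 1.35 1.3 1.25 1.2 1.15" "1.15 1.1 1.05 1 .95 .9 .85 .8 .75" ".75 .7 .65 .6 .55 .5 .45 .4 .35" ".35 .31 .27 .23 .19 .15 .11 .08 .05" ".05 .04 .03 .02 .01 0 -.01 -.015 -.015"; do python3 arc.py $s; done
```

```text
0.01 0 -0.02 0;0.03 0 -0.06 0;0.06 0 -0.10 0;0.10 0 -0.15 0;0.15 0 -0.21 0;0.19 0 -0.26 0;0.24 0 -0.30 0;0.29 0 -0.35 0 end mm [-222.36752103   13.27263673]
0.04 0 -0.03 0;0.09 0 -0.07 0;0.15 0 -0.11 0;0.21 0 -0.15 0;0.27 0 -0.18 0;0.33 0 -0.21 0;0.39 0 -0.23 0;0.45 0 -0.25 0 end mm [-168.41646476   43.83306314]
0.06 0 -0.02 0;0.13 0 -0.04 0;0.19 0 -0.05 0;0.26 0 -0.06 0;0.33 0 -0.06 0;0.39 0 -0.07 0;0.46 0 -0.07 0;0.53 0 -0.06 0 end mm [-105.30238269   51.46783571]
0.07 0 0.01 0;0.13 0 0.02 0;0.20 0 0.03 0;0.26 0 0.05 0;0.33 0 0.07 0;0.39 0 0.09 0;0.45 0 0.12 0;0.51 0 0.15 0 end mm [-44.19734306  33.9221457 ]
0.05 0 0.03 0;0.09 0 0.05 0;0.14 0 0.08 0;0.18 0 0.11 0;0.22 0 0.15 0;0.26 0 0.18 0;0.29 0 0.21 0;0.32 0 0.23 0 end mm [-5.54651967  5.76392117]
0.01 0 0.01 0;0.02 0 0.02 0;0.03 0 0.03 0;0.04 0 0.04 0;0.05 0 0.05 0;0.06 0 0.06 0;0.06 0 0.06 0;0.06 0 0.06 0 end mm [ 1.60704119 -1.78250122]
```

```bash
python3 -m inch '.01 0 -.02 0;.03 0 -.06 0;.06 0 -.1 0;.1 0 -.15 0;.15 0 -.21 0;.19 0 -.26 0;.24 0 -.3 0;.29 0 -.35 0'; python3 -m inch '.04 0 -.03 0;.09 0 -.07 0;.15 0 -.11 0;.21 0 -.15 0;.27 0 -.18 0;.33 0 -.21 0;.39 0 -.23 0;.45 0 -.25 0'
python3 - <<'E'
from h import *
a=eyes.grab_frame('scene');b=eyes.grab_frame('side')
x=cv2.resize(a['image'][150:270,160:310],(400,320),interpolation=cv2.INTER_CUBIC);y=cv2.resize(b['image'][150:270,180:330],(400,320),interpolation=cv2.INTER_CUBIC)
cv2.imwrite('pics/t2.png',np.hstack([x,y])[:,:,::-1])
for f in(a,b):
    for n in('torch','clipper'): print(n,nets.find_in(f,n)[:2])
E
```

```text
clock: 19.1
tcp_pos: [573.5, -69.9, 262.6]
tool_rot: [180.0, 0.3, 105.1]
force: [-1.1, -16.2, 14.3]
finger_gap: 10.6
clock: 19.9
tcp_pos: [558.5, -16.5, 292.2]
tool_rot: [-180.0, 0.1, 105.1]
force: [-4.3, -8.1, 15.8]
finger_gap: 11.0
torch [{'point': [241.3, 209.3], 'score': 0.63}]
clipper [{'point': [243.4, 200.4], 'score': 0.47}]
torch [{'point': [237.4, 209.0], 'score': 0.62}]
clipper [{'point': [249.7, 213.9], 'score': 0.4}]
```

View pics/t2.png

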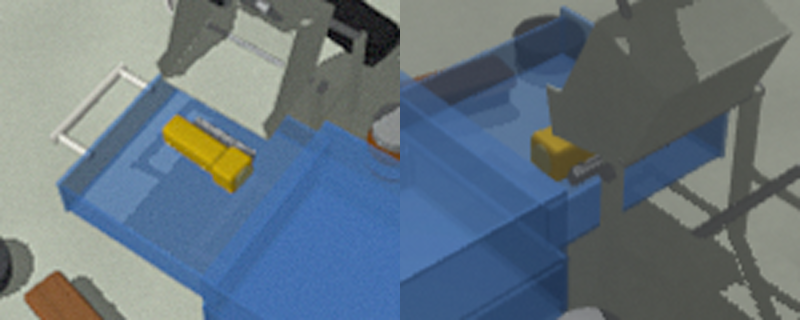

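Picture 7: both things are in the drawer. The torch is at (210,150) and the clipper beside it at (225,135). Easing the bin the rest of the way.

```bash
python3 -m inch '.06 -.005 -.02 0;.13 -.01 -.03 0;.19 -.01 -.04 0;.26 -.01 -.05 0;.33 -.01 -.05 0;.39 -.01 -.06 0;.46 -.015 -.06 0;.53 -.015 -.05 0'; python3 -m inch '.06 0 .01 0;.11 0 .02 0;.16 0 .03 0;.22 0 .04 0;.28 0 .05 0;.33 0 .07 0;.39 0 .09 0;.45 0 .12 0'; python3 to.py 514 146 248 105.1
```

```text
clock: 21.0
tcp_pos: [540.7, 46.0, 297.6]
tool_rot: [180.0, 0.0, 105.0]
force: [0.0, 0.1, 8.8]
finger_gap: 10.9
clock: 21.8
tcp_pos: [525.9, 98.3, 282.5]
tool_rot: [-179.9, -0.0, 105.1]
force: [-3.7, -1.2, 2.2]
finger_gap: 10.8
frac [0.409 0.008 0.287] turn -0.0 mm [49.1  0.9 34.5] pos [525.9  98.3 282.5] [-179.9   -0.   105.1] F [-3.7 -1.2  2.2] gap 10.8 t 21.8 J [  7.  15. 103.   0.  62. -98.]
```

```bash
python3 arc.py .39 .35 .31 .27 .23 .19 .15 .12 .09;  python3 -m inch '.05 0 .02 0;.1 0 .05 0;.14 0 .08 0;.19 0 .11 0;.23 0 .14 0;.27 0 .17 0;.3 0 .2 0;.33 0 .22 0'; python3 to.py 514 146 248 105.1
```

```text
0.05 0 0.02 0;0.09 0 0.05 0;0.14 0 0.08 0;0.18 0 0.11 0;0.23 0 0.14 0;0.27 0 0.17 0;0.30 0 0.20 0;0.33 0 0.22 0 end mm [-10.18684864  10.17094807]
clock: 22.6
tcp_pos: [515.6, 136.5, 256.0]
tool_rot: [-179.9, -0.0, 105.1]
force: [-2.8, -4.0, -3.3]
finger_gap: 11.0
frac [0.08  0.008 0.066] turn -0.0 mm [9.6 1.  8. ] pos [515.6 136.5 256. ] [-179.9   -0.   105.1] F [-2.8 -4.  -3.3] gap 11.0 t 22.6 J [ 12.  17. 105.   0.  58. -94.]
```

```bash
python3 -m inch '.02 0 .02 0;.03 0 .03 0;.04 0 .04 0;.05 0 .05 0;.06 0 .06 0;.07 0 .065 0;.08 0 .07 0;.08 0 .07 0'; python3 -m inch '.005 0 .005 0;.01 0 .01 0;.01 0 .02 0;.01 0 .02 0'; python3 to.py 514 146 248 105.1
```

```text
clock: 23.4
tcp_pos: [513.2, 145.0, 247.3]
tool_rot: [-179.9, 0.0, 105.1]
force: [-2.8, -5.8, -6.1]
finger_gap: 10.8
clock: 23.8
tcp_pos: [513.3, 145.8, 246.3]
tool_rot: [-180.0, 0.1, 105.1]
force: [-7.2, -11.3, 12.8]
finger_gap: 11.0
frac [-0.     0.006 -0.014] turn -0.0 mm [-0.   0.7 -1.7] pos [513.3 145.8 246.3] [-1.800e+02  1.000e-01  1.051e+02] F [ -7.2 -11.3  12.8] gap 11.0 t 23.8 J [ 13.  17. 106.  -0.  57. -92.]
```

The bin is down on its rest: the upward reaction appears at the starting position. Releasing and retreating.

```bash
python3 -m inch '-.005 0 -.008 0;-.005 0 -.008 0;-.005 0 -.008 0'; python3 -m inch '0 0 0 0;0 0 0 0;0 0 0 0;0 0 0 0' 40; python3 -m inch '0 0 -.1 0;0 0 -.3 0;0 0 -.6 0;0 0 -.9 0;0 0 -1 0;0 0 -1 0'; python3 -m inch '0 -.15 -.1 0;0 -.3 -.2 0;0 -.3 -.2 0;0 -.3 -.2 0;0 -.3 -.2 0'
python3 - <<'E'
from h import *
a=eyes.grab_frame('scene');b=eyes.grab_frame('side')
x=cv2.resize(a['image'][100:300,130:380],(400,320),interpolation=cv2.INTER_CUBIC);y=cv2.resize(b['image'][130:330,140:390],(400,320),interpolation=cv2.INTER_CUBIC)
cv2.imwrite('pics/t3.png',np.hstack([x,y])[:,:,::-1])
for f in(a,b):
    for n in('torch','clipper','bin_grip','drawer_grip'): print(n,[(q['point'],q['score']) for q in nets.find_in(f,n)[:2]])
print(env.observe()['clock'],env.observe()['force'])
E
```

```text
clock: 24.1
tcp_pos: [513.3, 145.7, 246.4]
tool_rot: [-179.9, 0.0, 105.1]
force: [-4.2, -5.7, 0.2]
finger_gap: 10.8
clock: 24.5
tcp_pos: [513.9, 146.2, 246.7]
tool_rot: [180.0, -0.0, 105.1]
force: [-0.6, -0.6, 0.0]
finger_gap: 34.2
clock: 25.1
tcp_pos: [514.6, 146.2, 369.1]
tool_rot: [179.8, 0.0, 105.1]
force: [0.4, 0.7, -1.0]
finger_gap: 33.9
clock: 25.6
tcp_pos: [479.0, 136.7, 389.7]
tool_rot: [-179.9, -0.0, 105.1]
force: [0.9, -0.5, 0.1]
finger_gap: 34.0
torch [([238.5, 208.2], 0.7)]
clipper [([223.8, 212.2], 0.54)]
bin_grip [([266.7, 150.1], 0.9), ([298.7, 161.0], 0.19)]
drawer_grip [([226.1, 212.6], 0.75)]
torch [([241.5, 202.6], 0.63)]
clipper []
bin_grip [([300.0, 185.5], 0.95), ([176.8, 233.5], 0.23)]
drawer_grip [([302.5, 186.9], 0.62), ([231.6, 183.0], 0.55)]
26.1 [ 0.84047564 -0.77195815  0.70368517]
```

View pics/t3.png

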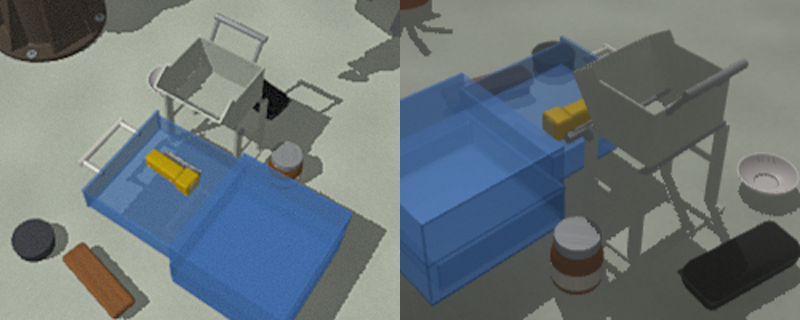

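Picture 8: the bin is upright and empty, and the drawer is open with the torch at (172,170) and the clipper at (180,162). One closer check that the clipper lies inside the drawer and not on its wall.

Run:
```python
from h import *
np.set_printoptions(precision=1,suppress=True)
a=eyes.grab_frame('scene');b=eyes.grab_frame('side')
x=cv2.resize(a['image'][180:230,215:265],(400,400),interpolation=cv2.INTER_CUBIC);y=cv2.resize(b['image'][185:235,220:270],(400,400),interpolation=cv2.INTER_CUBIC)
cv2.imwrite('pics/t4.png',np.hstack([x,y])[:,:,::-1])
print(tri([a,b],[(255.6,207),(249,214)]))
c,s=np.cos(np.radians(15.4)),np.sin(np.radians(15.4))
# drawer-interior corners (unit at 773,-41), floor and rim, in both crops
for z in(76,118):
  for lx in(-275+0,-85):
    for ly in(99,-99):
      p=(773+c*lx-s*ly,-41+s*lx+c*ly,z); print(z,lx,ly,(proj(a,p)-[215,180])*8,(proj(b,p)-[220,185])*8+[400,0])
```

```text
[603.7 -24.5  93.2]
76 -275 99 [129.5  14.7] [1010.3  187. ]
76 -275 -99 [-213.9  386.7] [ 557.9 -101.5]
76 -85 99 [548.5 259.2] [504.3 476.3]
76 -85 -99 [220.  676.1] [ 62.8 129.3]
118 -275 99 [122.4 -52.6] [1021.6   68. ]
118 -275 -99 [-232.7  325.5] [ 559.  -214.5]
118 -85 99 [554.1 195.4] [504.3 351.3]
118 -85 -99 [214.8 620.8] [53.2 10.4]
```

View pics/t4.png

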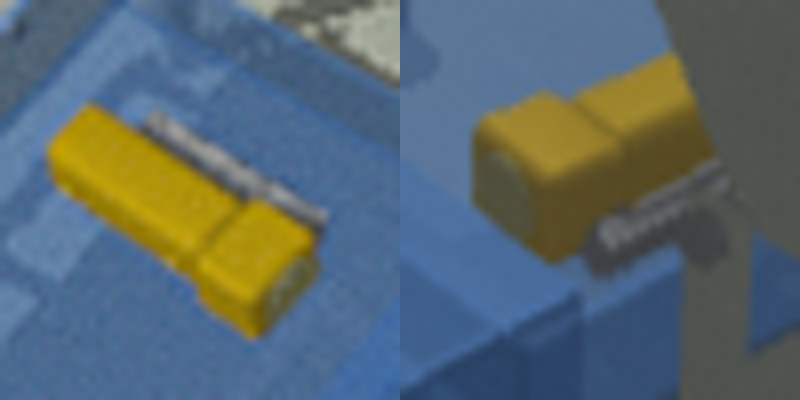

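Picture 9: the clipper lies alongside the torch, well inside the drawer's left wall, from (150,120) to (325,215) in the left half. Handing in.

```bash
python3 -c "
from station import env
print(env.observe()['clock'],env.finish_job())"
```

```text
the job is handed in; nothing more can be done
26.2 None
```

The job is done and was handed in at 26.2 s of the 64 s allowed. I pulled the upper drawer out by its bar to its stop. Then I tipped the bin right over by its own bar, with the grip held throughout, and eased it back onto its rest.

- **Drawer and contents:** the last pictures show the drawer still open, the torch and the clipper side by side inside it, and the lower drawer shut.
- **Bin:** it is upright and empty. On its way down the readings I took stayed under about 20 N, and the bar was let go only once it was on its rest.
- **Everything else:** the dish, tin, brush, case and jar look as they were, judged by eye, not measured. The gripper was clear of everything, with under about 1 N at the wrist.
- **Highest force:** the largest wrist reading I saw was about 56 N, when I pulled against the drawer stop to confirm it was fully open.
- **Checks that failed or disagreed:**
  - The networks did not find the clipper in the last side picture, and once put the drawer handle on the bin. I relied on the pictures there.
  - My position fit put one end of the clipper about 17 mm above the drawer floor. It may be lying on edge or leaning on the torch, but it is inside the drawer.

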